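# Hold a shelf offcut in the sawing jig against fence, end stop and bed

### The arm

A 6-joint arm with a two-finger parallel gripper is mounted at the origin on a cart in front of the work surface, level with it; the furniture and walls round the work are solid. World frame = base frame: x ahead of the robot, y to its left, z up, the work surface at z = 0. Lengths are in m, angles in rad, forces in N, time in s.
With the tool pointing down it reaches from about 0.35 to 0.85 m from the base axis. Payload 8.1 kg.
Tool frame: the origin (TCP) lies on the centre line of the jaws, within the pads' length; the fingertips stand ahead of it and the grasp point (between the pads) lies 2 mm behind it (env.tip_extent is the z of the fingertips in the tool frame, in m); z points along the fingers, y is the line along which they close (so a half turn about z gives the same grasp; the last joint's range is limited). The gripper opens to 85 mm and grips with 20 to 120 N. Pads are 22 mm wide; open, the fingers measure 114 mm over their backs; the gripper's body (76 mm by 85 mm) begins 54 mm behind the grasp point. The pads swing forward as they close: fully open they stand 13 mm farther back than shut.
Start: joints at [1.082, 0.13, 1.488, -0, 1.523, -0.085], TCP at [0.236, 0.552, 0.248] pointing down, gripper open.
Joint ranges: [-2.96, 2.96], [-0.89, 2.26], [0.02, 2.5], [-1.34, 4.48], [0, 2.73], [-2.66, 2.66]. Speed limits (rad/s): [2.39, 2.39, 2.79, 3.14, 3.14, 3.14].

### API

Orientations are given as a unit quaternion [x, y, z, w].
In Python, from cell import env, vision gives the robot as it stands. The module is installed in compiled form; this text tells all that it offers.
- The arm moves only by the shell command python3 -m inch 'ROWS' [FORCE]. ROWS is JSON, one flat list of numbers, 5 for each row, row after row: the closure, from 0 (fully open) to 1 (shut), then the shift along the tool's x, y, z in units of 0.25 m (1.0 is 0.25 m), then the turn about the tool's z in units of 45 degrees (1.0 is 45 degrees). In form: [jaw, x, y, z, twist, jaw, x, y, z, twist, ...]. A call has exactly 10 rows; each row is the pose to reach, as a shift and turn from the pose commanded when the call began, along the tool's axes at that moment; what a row does not reach only later rows make up. A row lasts 1/8 s, in which the tool goes at most 62.5 mm and 10.7 degrees, less where a joint would pass 70% of its speed; a pose out of reach is approached as far as the arm can. A call with a number of a shift or a turn outside -1 to 1 is refused whole. A call with a gripper value outside its range is refused whole. The fingers move at their own pace and stop on an object; FORCE is the grip in N (left out, the last holds). Time passes only in rows, so rows that repeat a pose let the fingers close, or fill a call up. It gives the time, the measured TCP pose, the force, the opening and the grip force at its end, in the units of the state.
- env.get_state(): the state, without advancing time (a new reading comes with each control period).
- vision.camera(name): name is "scene" or "top" or "wrist"; returns a dict with "frame" (420x560x3 uint8, blue, green, red), "fov_y" (degrees; the focal length in pixels is half the picture's height over the tangent of half this angle, whatever the lens; pixels are square), "cx", "cy" (the principal point, pixels), "rvec" (rotation vector, rad) and "tvec" (3), from world to camera coordinates, as OpenCV has them. Camera axes: x right, y down, z forward; pixel columns grow to the right and rows downward; lengths in m; the calibration is good to about 2 mm. A picture is of the moment at which its call begins. There is no depth.
- env.sign_off(): hands the job in; it is judged then, once.
The state is a dict: "t": time; "q": joint angles; "joint_velocities": joint speeds; "joint_torque": joint torques, N m; "ee_pos": TCP position; "tool_rot": TCP orientation; "wrist_force": force on the tool from outside, world axes, zero at the start; "moment": the same for the moment, N m; "width": finger opening in m; "finger_force": force on a finger pad.
Only numpy, scipy, OpenCV 4.12 (cv2) and the standard library are available. Lean on these libraries where they do the work, as an engineer would, in place of code of your own. Each camera call takes 0.05 s, during which the arm holds its last target. There are 200 camera calls.

### The job

Get the shelf offcut ready for sawing in the wooden jig on the worktop. First slide the jig's steel bolt fully home into its hole in the fence, so that its rod becomes the end stop; then lay the offcut flat on the jig's bed with one long edge flush along the fence and its left end butted against the rod, and with the fingers press it firmly, in one diagonal push, against the fence and down onto the bed together. Finish while still holding that push, and leave the tin, the spice jar and the orange mug where they stand.

Things in the scene. Friction and masses are not known exactly. Their poses are not given: they have to be found in the camera images.
- jig_corner (a point): Corner the offcut goes into: where the fence's front face, the plane of the right-hand side of the bolt's rod (once home) and the top of the bed (18 mm above the worktop) meet. Axes of the jig: x away from the robot, square to the fence; y left along the fence; z up. The jig stands fast. An offcut lying home has its centre 38 mm towards -x and 65 mm towards -y of this point.
- jig_bed: Flat light wooden bed of the sawing jig, 280 mm (x) by 260 mm (y), top 18 mm above the worktop, on rubber feet; it does not move. Origin on the worktop under its centre; x towards the fence, y left along it. The fence face is 116 mm towards +x of the origin, the bolt's axis 105 mm towards +y.
- jig_fence: Wooden fence along the far edge of the bed, 28 mm high above the bed, 24 mm thick, with a 3 mm saw cut 107 to 111 mm right of the corner and the bolt's hole just left of the corner. Same origin and axes as the bed. The offcut slides easily on bed and fence (smooth waxed wood, friction about 0.3).
- bolt (a joint): Steel bolt at the left of the jig, in a U-shaped track 20 mm high, 154 mm long, ending 94 mm short of the fence (its rails stand out 4 mm past the rod). In m: 0 drawn back towards the robot, 0.104 fully home (hard stop), its tip 14 mm deep in the fence hole. Slides along the jig's +x, about 2 N friction, stays where left. Rod 12 mm thick, axis 11 mm above the bed, crosses the open bed when home.
- bolt_knob (a point): Centre of the bolt's upright round steel knob, 16 mm in diameter and 32 mm tall; this point is 40 mm above the bed, 58 mm above the worktop. It moves with the bolt; fully home it is 114 mm from the fence face.
- offcut_mid (a point): Centre of the loose wooden offcut, half-way up its 48 mm height. Section: an upside-down T, a flat board 76 mm (its x) by 130 mm (its y), 18 mm thick, with a batten 18 mm wide (x) and 30 mm high along the middle of its top (y), leaving 29 mm ledges. Starts flat on the worktop right of the jig, batten up; the same either way round. Mass 0.18 to 0.35 kg.
- offcut: The same offcut; origin at the centre of its underside, axes as above, z up.
- tin: A low round food tin, 86 mm across and 40 mm high, standing behind the offcut; origin at the centre of its underside. Leave it alone.
- spice_jar: A small glass spice jar with a green cap, 46 mm across and 106 mm high, standing behind and to the right of the offcut; origin at the centre of its underside. Leave it alone.
- orange_mug: An orange mug, about 81 x 113 mm and 101 mm high, to the left of the jig; origin under its centre. Leave it alone.

How it is judged:
On the way, in this order (a step that is already met when the one before it is completed fails the run):
1. the bolt is fully home in the fence while the offcut is still off the corner (value of joint bolt above 0.098 m and horizontal distance between offcut_mid and jig_corner above 0.12 m), for 0.2 s.
2. the offcut lies flat on the bed, flush along the fence and butted against the rod (x of offcut_mid in the frame of jig_corner above -0.042 m and y of offcut_mid in the frame of jig_corner between -0.07 and -0.061 m and height (world z) of offcut below 0.021 m and angle between offcut's own z axis and vertical below 0.05 rad and angle between the y axis of offcut and the y axis of jig_corner, either way round below 0.04 rad), for 0.2 s.
At the end, for the whole second after the job is handed in: Bolt home within 6 mm; offcut at rest, flat on the bed (3 mm, 0.05 rad), along the fence (4 mm, 0.04 rad), left end within 5 mm of the rod; the fingers, still on it, press it against the fence with over 3 N and it bears on the bed with over 6 N (it weighs at most 3.5 N) (all of step 2 and value of joint bolt above 0.098 m and x of offcut_mid in the frame of jig_corner below -0.034 m and height (world z) of offcut above 0.014 m and contact force between offcut and jig_fence above 3 N and contact force between offcut and jig_bed above 6 N and contact force between the fingers and offcut above 3 N and linear speed of offcut below 0.02 m/s); the arm keeps its last pose, push and grip.
It fails at once if the tin is moved (distance of tin from where it was at the start of the episode above 0.03 m).
It fails at once if the spice jar is moved (distance of spice_jar from where it was at the start of the episode above 0.03 m).
It fails at once if the orange mug is moved (distance of orange_mug from where it was at the start of the episode above 0.03 m).
It also fails if it takes over 58 s, if anything falls off the work surface, if the arm or the gripper's body presses on something with over 40 N, if the wrist force passes 120 N, or if a joint passes its speed limit or range.

## Working session

There is one attempt and no reset: what is moved stays moved. The work goes in short steps, Python scripts to look and compute and a shell command to move; the robot and the scene stay as the last step left them, time stands still between calls to the robot, and variables do not carry over. Pictures are saved under pics/ and viewed, at most 10 in all, crops included, and the job is handed in when it is done.

```bash
mkdir -p pics; cat > h.py <<'E'
import numpy as np, cv2
from cell import env, vision
from scipy.spatial.transform import Rotation as R
def cam(n):
    c=vision.camera(n); f=210/np.tan(np.radians(c["fov_y"])/2)
    c["K"]=np.array([[f,0,c["cx"]],[0,f,c["cy"]],[0,0,1.]]); c["R"]=cv2.Rodrigues(np.array(c["rvec"],float))[0]; c["t"]=np.array(c["tvec"],float).ravel(); return c
def ray(c,u,v,z):
    d=c["R"].T@np.linalg.solve(c["K"],[u,v,1.]); o=-c["R"].T@c["t"]
    return o+d*(z-o[2])/d[2]
def proj(c,p):
    q=c["K"]@(c["R"]@np.array(p,float)+c["t"]); return q[:2]/q[2]
E
python3 - <<'E'
from h import *
import pickle
for n in("top","scene"):
    c=cam(n); cv2.imwrite(f"pics/{n}0.png",cv2.resize(c["frame"],None,fx=1.42,fy=1.42)); pickle.dump(c,open(n+"0.pkl","wb"))
    print(n,-c["R"].T@c["t"],c["fov_y"],c["cx"],c["cy"])
s=env.get_state();print(s, env.tip_extent)
E
```

```text
top [0.47651914 0.04415997 1.24616376] 56.55478984221868 285.8607831589752 205.14460380545307
scene [-0.19103137 -0.74451052  1.02160738] 48.1338480389206 278.42372073817813 212.283800112358
{'t': 0.1, 'q': array([ 1.08155445e+00,  1.31093901e-01,  1.48921584e+00,  1.27601000e-05,
        1.52301209e+00, -8.54018060e-02]), 'joint_velocities': array([-1.33952670e-03, -2.89889814e-03,  5.11611063e-04, -3.09005622e-04,
        1.35263736e-03, -5.99700470e-05]), 'joint_torque': array([ 1.38859552e-03, -5.70952034e+01, -5.01941264e+01, -1.59762812e-04,
        8.23139999e-03, -9.90066184e-06]), 'ee_pos': array([0.23551695, 0.5513118 , 0.24731942]), 'tool_rot': array([ 2.00550955e-01,  9.79682891e-01, -8.27338294e-04, -2.51122093e-04]), 'wrist_force': array([0.21218791, 1.12797755, 0.36567653]), 'moment': array([-0.02139891, -0.01464653,  0.01213147]), 'finger_force': 0.0, 'width': 0.08533663111413678} 0.017
```

View pics/top0.png

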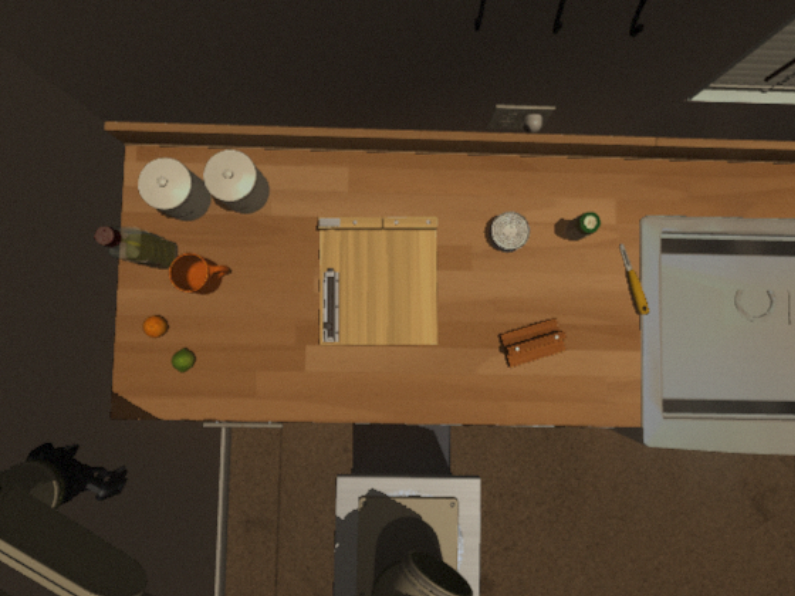

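View pics/scene0.png

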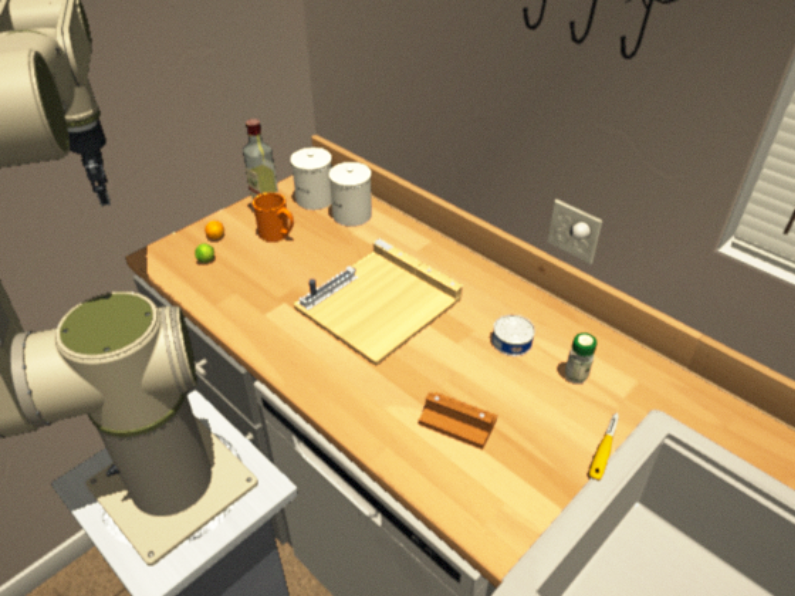

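The top view shows the jig at about (319–437, 218–346), the bolt track at (331,305), and the offcut at (533,342), turned slightly. The tin is at (509,231), the jar at (587,223) and the mug at (197,272). I'll enlarge the top view to measure.

```bash
python3 - <<'E'
from h import *
import pickle
c=pickle.load(open("top0.pkl","rb")); f=c["frame"]
a=cv2.resize(f[145:250,215:315],(400*3//2,420*3//2)[:2] if 0 else (560,588),interpolation=cv2.INTER_CUBIC)
cv2.imwrite("pics/jig.png",a)
s=1.42
for n,u,v,z in [("BL",319,345,.018),("BR",437,346,.018),("TR",437,217,.046),("TL",318,218,.046),("off",533,342,.03),("tin",509,231,.04),("jar",587,223,.1),("mug",197,272,.1),("muh",230,270,.06)]:
    print(n,ray(c,u/s,v/s,z).round(4))
# offcut segmentation: reddish-dark
r=f[215:265,345:405].astype(int); 
m=((r[...,2]-r[...,0]>40)&(r[...,2]<185)).astype(np.uint8)
h=cv2.cvtColor(f[215:265,345:405],cv2.COLOR_BGR2HSV)
print(h[2,2],h[20,20],h[30,25])
b=cv2.resize(f[215:265,345:405],(600,500),interpolation=cv2.INTER_CUBIC); cv2.imwrite("pics/off.png",b)
E
```

```text
BL [0.4358 0.2028 0.018 ]
BR [ 0.4384 -0.057   0.018 ]
TR [ 0.7209 -0.0504  0.046 ]
TL [0.7124 0.2094 0.046 ]
off [ 0.4513 -0.2674  0.03  ]
tin [ 0.6947 -0.2106  0.04  ]
jar [ 0.7047 -0.363   0.1   ]
mug [0.5835 0.4466 0.1   ]
muh [0.5931 0.3911 0.06  ]
[ 14 154 137] [ 12 197 131] [ 13 194 126]
```

View pics/jig.png

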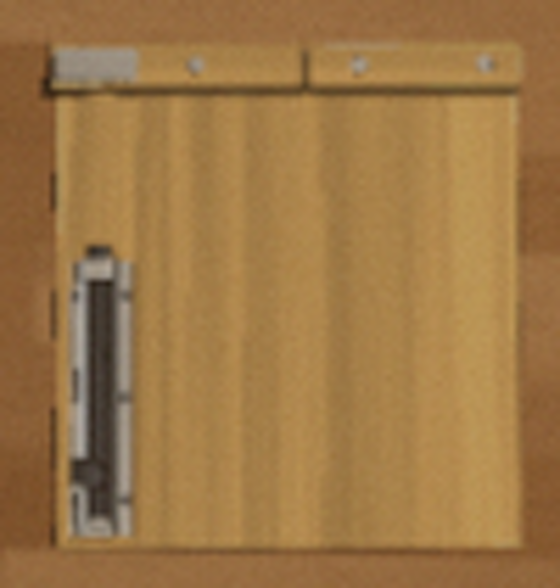

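View pics/off.png

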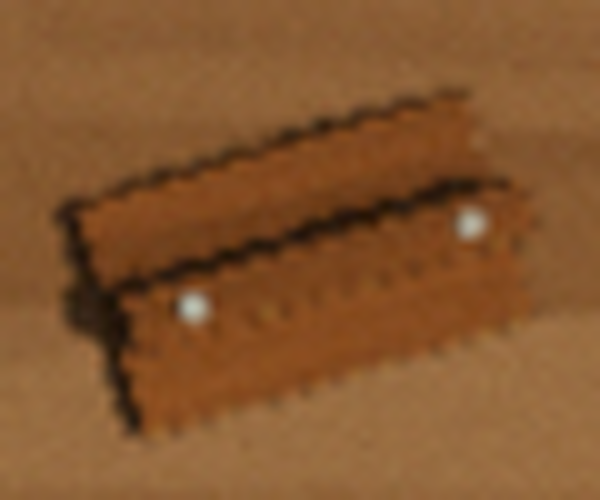

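The jig crop (×5.6) shows the bed's front corners at (58,548) and (522,548), the fence's top front edge at row ≈86, and the knob at about (92,472). The offcut crop (×10) shows the batten screws at (194,308) and (471,224).

```bash
python3 - <<'E'
from h import *
import pickle
c=pickle.load(open("top0.pkl","rb"))
J=lambda u,v,z:ray(c,(u+.5)/5.6-.5+215,(v+.5)/5.6-.5+145,z)
O=lambda u,v,z:ray(c,(u+.5)/10-.5+345,(v+.5)/10-.5+215,z)
for n,p in dict(BL=J(58,548,.018),BR=J(522,548,.018),FL=J(52,88,.046),FR=J(522,88,.046),FbL=J(55,44,.046),FbR=J(520,44,.046),knob=J(92,470,.074),cut=J(305,65,.046),trackfar=J(100,259,.038),tracknear=J(100,536,.038),trackL=J(70,400,.038),trackR=J(131,400,.038)).items(): print(n,p.round(4))
a,b=O(194,308,.048),O(471,224,.048); print("off",(a+b)/2,np.degrees(np.arctan2(a[0]-b[0],a[1]-b[1])))
q=[O(70,208,.018),O(465,93,.018),O(138,432,.018),O(540,312,.018)]
print(np.round(q,4),np.mean(q,0))
s=env.get_state(); Rm=R.from_quat(s["tool_rot"]).as_matrix(); print(Rm.round(4))
E
```

```text
BL [0.4375 0.2019 0.018 ]
BR [ 0.4422 -0.0571  0.018 ]
FL [0.6912 0.209  0.046 ]
FR [ 0.6973 -0.051   0.046 ]
FbL [0.7158 0.2081 0.046 ]
FbR [ 0.722  -0.0495  0.046 ]
knob [0.481  0.1779 0.074 ]
cut [0.7074 0.0697 0.046 ]
trackfar [0.5977 0.1808 0.038 ]
tracknear [0.4451 0.1766 0.038 ]
trackL [0.5194 0.1951 0.038 ]
trackR [0.52   0.1616 0.038 ]
off [ 0.45091565 -0.27040094  0.048     ] -17.68235274778177
[[ 0.4669 -0.1949  0.018 ]
 [ 0.5056 -0.3202  0.018 ]
 [ 0.3972 -0.2169  0.018 ]
 [ 0.437  -0.3441  0.018 ]] [ 0.45167645 -0.26904565  0.018     ]
[[-9.196e-01  3.930e-01 -8.000e-04]
 [ 3.930e-01  9.196e-01 -1.500e-03]
 [ 2.000e-04 -1.700e-03 -1.000e+00]]
```

```bash
cat >> h.py <<'E'
def plan(p,yaw,s=None):
    """shift (units of .25 m, tool axes) and twist (units of 45 deg) to bring TCP to p, tool y at yaw deg"""
    s=s or env.get_state(); M=R.from_quat(s["tool_rot"]).as_matrix()
    d=M.T@(np.array(p)-s["ee_pos"])/.25
    y=np.degrees(np.arctan2(M[1,1],M[0,1])); tw=-((yaw-y+90)%180-90)
    print("shift",d.round(3),"twist",round(tw/45,3),"ytool",y.round(1))
E
python3 -c "
from h import *
plan((.477,.179,.13),91.3)"
```

```text
shift [-1.474 -0.989  0.471] twist -0.543 ytool 66.9
```

```bash
python3 -m inch '[0,-0.1,-0.07,0,-0.06, 0,-0.22,-0.15,0,-0.15, 0,-0.36,-0.24,0,-0.25, 0,-0.5,-0.34,0,-0.35, 0,-0.64,-0.43,0,-0.45, 0,-0.78,-0.52,0,-0.54, 0,-0.88,-0.6,0,-0.54, 0,-0.95,-0.65,0,-0.54, 0,-0.98,-0.66,0,-0.54, 0,-0.98,-0.66,0,-0.54]' 30; python3 -c "
from h import *
plan((.477,.179,.13),91.3)"
```

```text
t: 1.35
ee_pos: [0.3963, 0.3038, 0.2481]
tool_rot: [-0.01, 1.0, 0.0, -0.0]
wrist_force: [-0.1, 0.2, 0.5]
width: 0.0855
finger_force: 0.0
shift [-0.313 -0.505  0.472] twist -0.004 ytool 91.1
```

```bash
python3 -m inch '[0,-0.05,-0.08,0.06,0, 0,-0.12,-0.18,0.15,0, 0,-0.19,-0.3,0.27,0, 0,-0.25,-0.4,0.38,0, 0,-0.3,-0.48,0.45,0, 0,-0.313,-0.505,0.472,0, 0,-0.313,-0.505,0.472,0, 0,-0.313,-0.505,0.472,0, 0,-0.313,-0.505,0.472,0, 0,-0.313,-0.505,0.472,0]'; python3 -c "
from h import *
c=cam('wrist'); cv2.imwrite('pics/w1.png',c['frame'])
print(proj(c,(.4746,.1787,.074)),proj(c,(.4746,.1787,.04)),-c['R'].T@c['t'])
plan((.475,.179,.06),91.3)
import pickle; pickle.dump(c,open('w1.pkl','wb'))"
```

```text
t: 2.6
ee_pos: [0.4771, 0.1797, 0.1309]
tool_rot: [-0.01, 1.0, 0.0, 0.0]
wrist_force: [0.4, -0.6, 0.7]
width: 0.0854
finger_force: 0.0
[270.40790465 231.55491299] [270.83979392 216.45842538] [0.41106197 0.1792751  0.25561201]
shift [ 0.008 -0.002  0.283] twist -0.002 ytool 91.2
```

View pics/w1.png

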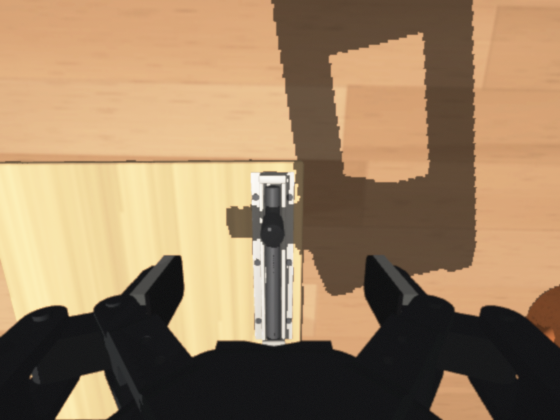

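The wrist view shows the knob's top at about (272,228), within 3 px of the prediction, so I descend, grip it and slide it home.

```bash
python3 -m inch '[0,0.005,0,0.08,0, 0,0.008,0,0.17,0, 0,0.008,0,0.24,0, 0,0.008,0,0.28,0, 0,0.008,0,0.28,0, 1,0.008,0,0.28,0, 1,0.008,0,0.28,0, 1,0.008,0,0.28,0, 1,0.008,0,0.28,0, 1,0.008,0,0.28,0]' 30; python3 -c "
from h import *
plan((.5793,.1814,.06),91.3)"
```

```text
t: 3.9
ee_pos: [0.4752, 0.1787, 0.0607]
tool_rot: [-0.01, 1.0, -0.0, 0.0]
wrist_force: [-1.0, -3.4, 5.1]
width: 0.015
finger_force: 29.2
shift [-0.416  0.002  0.003] twist -0.003 ytool 91.2
```

```bash
python3 -m inch '[1,-0.04,0,0,0, 1,-0.1,0,0,0, 1,-0.17,0,0,0, 1,-0.24,0,0,0, 1,-0.31,0,0,0, 1,-0.36,0,0,0, 1,-0.4,0,0,0, 1,-0.42,0,0,0, 1,-0.44,0,0,0, 1,-0.45,0,0,0]'
```

```text
t: 5.15
ee_pos: [0.5809, 0.1815, 0.0587]
tool_rot: [-0.011, 1.0, -0.001, -0.007]
wrist_force: [-27.6, -2.3, 17.9]
width: 0.015
finger_force: 32.5
```

```bash
python3 -m inch '[1,-0.43,0,0,0, 0,-0.42,0,0,0, 0,-0.42,0,0,0, 0,-0.42,0,0,0, 0,-0.42,0,-0.08,0, 0,-0.42,0,-0.2,0, 0,-0.42,0,-0.36,0, 0,-0.42,0,-0.5,0, 0,-0.42,0,-0.56,0, 0,-0.42,0,-0.56,0]'; python3 -c "
from h import *
plan((.451,-.27,.15),17.7)
c=cam('scene'); cv2.imwrite('pics/s1.png',cv2.resize(c['frame'][150:300,180:380],(800,600),interpolation=2))"
```

```text
t: 6.4
ee_pos: [0.6934, 0.1837, 0.2018]
tool_rot: [-0.01, 1.0, 0.0, 0.002]
wrist_force: [0.4, 0.3, -0.9]
width: 0.0853
finger_force: 0.0
shift [ 1.007 -1.795  0.203] twist 1.633 ytool 91.2
```

View pics/s1.png

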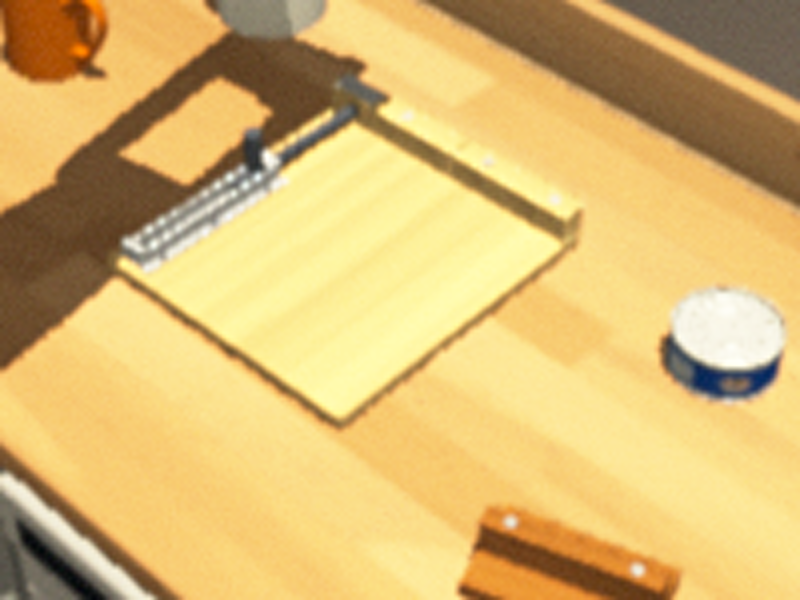

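The enlarged scene view shows the rod crossing the open bed into the fence at about (350,110), with the knob at (255,150), so the bolt is home. The last call's shift ran 0.1 m too far forward, above everything and harmlessly. Next I go to the offcut.

```bash
python3 -m inch '[0,0.05,-0.08,0,0.08, 0,0.12,-0.2,0,0.2, 0,0.2,-0.34,0,0.32, 0,0.27,-0.48,0,0.44, 0,0.35,-0.62,0,0.56, 0,0.42,-0.76,0,0.68, 0,0.5,-0.88,0,0.8, 0,0.53,-0.94,0,0.85, 0,0.54,-0.96,0,0.85, 0,0.54,-0.96,0,0.85]'; python3 -c "
from h import *
plan((.451,-.27,.15),17.7)"
```

```text
t: 7.7
ee_pos: [0.5625, -0.0587, 0.1998]
tool_rot: [0.317, 0.948, 0.0, -0.0]
wrist_force: [1.3, 1.0, 0.4]
width: 0.0856
finger_force: 0.0
shift [-0.153 -0.943  0.199] twist 0.784 ytool 53.0
```

```bash
python3 -m inch '[0,-0.01,-0.08,0,0.08, 0,-0.04,-0.2,0.02,0.2, 0,-0.06,-0.34,0.05,0.32, 0,-0.09,-0.5,0.09,0.44, 0,-0.11,-0.65,0.12,0.56, 0,-0.13,-0.78,0.15,0.68, 0,-0.15,-0.88,0.18,0.784, 0,-0.153,-0.943,0.2,0.784, 0,-0.153,-0.943,0.2,0.784, 0,-0.153,-0.943,0.2,0.784]'; python3 -c "
from h import *
c=cam('wrist'); cv2.imwrite('pics/w2.png',c['frame'])
import pickle; pickle.dump(c,open('w2.pkl','wb'))
t=np.radians(17.7); y=np.array([-np.sin(t),np.cos(t),0])
for s in(.052,-.052): print(proj(c,np.array([.451,-.27,.048])+s*y))
plan((.451,-.27,.041),17.7)"
```

```text
t: 8.95
ee_pos: [0.4512, -0.2698, 0.1506]
tool_rot: [0.59, 0.807, 0.0, 0.0]
wrist_force: [-0.1, -0.3, -0.8]
width: 0.0856
finger_force: 0.0
[273.21590563 149.29583175]
[273.28194739 276.66642921]
shift [-0.001 -0.002  0.439] twist 0.0 ytool 17.7
```

View pics/w2.png

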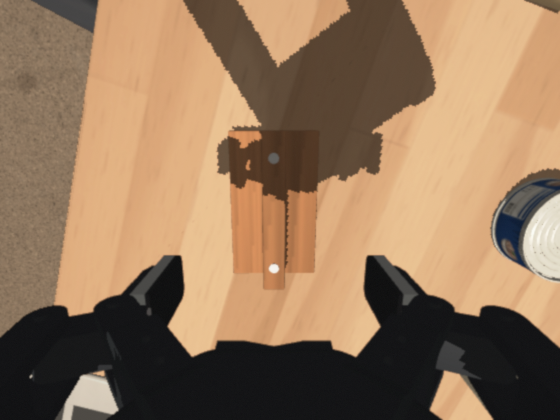

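The batten screws appear at (274,158) and (274,269), centred on the predicted point and aligned with the tool. I descend and grip.

```bash
python3 -m inch '[0,0,0,0.1,0, 0,0,0,0.22,0, 0,0,0,0.33,0, 0,0,0,0.4,0, 0,0,0,0.43,0, 0,0,0,0.43,0, 1,0,0,0.43,0, 1,0,0,0.43,0, 1,0,0,0.43,0, 1,0,0,0.43,0]' 60; python3 -m inch '[1,0,0,0,0, 1,0,0,-0.04,0, 1,0,0,-0.12,0, 1,0,0,-0.22,0, 1,0,0,-0.32,0, 1,0,0,-0.38,0, 1,0,0,-0.4,0, 1,0,0,-0.4,0, 1,0,0,-0.4,0, 1,0,0,-0.4,0]'; python3 -c "
from h import *
t=np.radians(1.3); C=np.array([.6928,.1776]); X=np.array([np.cos(t),np.sin(t)]);Y=np.array([-X[1],X[0]])
p=C-.048*X-.077*Y; print(p)
plan((*p,.143),1.3)"
```

```text
t: 10.25
ee_pos: [0.4511, -0.2706, 0.0434]
tool_rot: [0.59, 0.807, -0.0, 0.001]
wrist_force: [-1.5, 0.3, -1.6]
width: 0.0167
finger_force: 59.0
t: 11.5
ee_pos: [0.4502, -0.27, 0.1418]
tool_rot: [0.59, 0.807, -0.0, -0.001]
wrist_force: [0.3, 0.2, -1.8]
width: 0.0173
finger_force: 59.2
[0.64655928 0.09953083]
shift [ 1.171  1.196 -0.004] twist 0.363 ytool 17.6
```

```bash
python3 -m inch '[1,0.04,0.04,0,0.02, 1,0.12,0.12,0,0.06, 1,0.22,0.22,0,0.12, 1,0.32,0.32,0,0.18, 1,0.42,0.42,0,0.24, 1,0.52,0.52,0,0.3, 1,0.62,0.62,0,0.34, 1,0.7,0.7,0,0.363, 1,0.74,0.74,0,0.363, 1,0.74,0.74,0,0.363]'; python3 -c "
from h import *
plan((.6466,.0995,.143),1.3)"
```

```text
t: 12.75
ee_pos: [0.5709, -0.0376, 0.1424]
tool_rot: [0.698, 0.716, -0.0, -0.0]
wrist_force: [-0.3, -0.5, -1.7]
width: 0.017
finger_force: 59.1
shift [ 0.541  0.316 -0.003] twist 0.002 ytool 1.4
```

```bash
python3 -m inch '[1,0.04,0.03,0,0, 1,0.12,0.07,0,0, 1,0.22,0.13,0.02,0, 1,0.32,0.19,0.06,0, 1,0.42,0.24,0.1,0, 1,0.5,0.29,0.15,0, 1,0.53,0.31,0.19,0, 1,0.541,0.316,0.2,0, 1,0.541,0.316,0.2,0, 1,0.541,0.316,0.2,0]'; python3 -c "
from h import *
c=cam('wrist'); cv2.imwrite('pics/w3.png',c['frame'])
import pickle; pickle.dump(c,open('w3.pkl','wb'))
plan((.6466,.0995,.063),1.3)
print(proj(c,(.6928,.1776,.046)),proj(c,(.695,.0785,.046)),proj(c,(.6928-.114,.1776-.0026,.035)))"
```

```text
t: 14.0
ee_pos: [0.6471, 0.0983, 0.0935]
tool_rot: [0.699, 0.715, 0.0, 0.0]
wrist_force: [-0.2, 1.1, -1.9]
width: 0.0173
finger_force: 59.1
shift [ 0.004 -0.002  0.122] twist -0.001 ytool 1.3
[361.54195481 106.37849912] [349.66214467 272.96639043] [158.63711569 107.97314081]
```

View pics/w3.png

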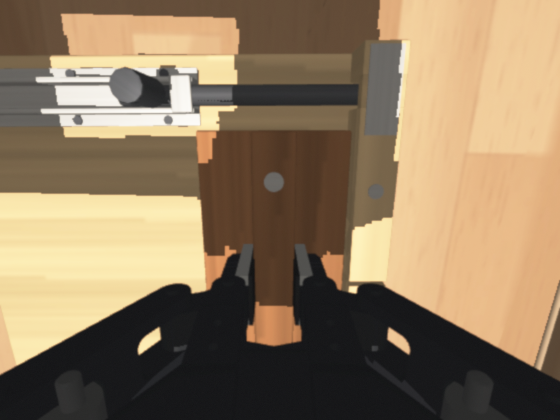

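The wrist view shows the rod's right edge at row ≈105, the offcut's left end at row ≈130, and the fence's front edge at column ≈360 (row 100).

```bash
python3 -c "
from h import *
import pickle
c=pickle.load(open('w3.pkl','rb'))
print('rod',ray(c,270,105.5,.031),'off end',ray(c,275,130,.068),'off R',ray(c,351,130,.068),ray(c,343,280,.068),'fence',ray(c,360,110,.046))"
```

```text
rod [0.64299757 0.17801963 0.031     ] off end [0.64606625 0.16431327 0.068     ] off R [0.68270203 0.16510403 0.068     ] [0.68535184 0.08522214 0.068     ] fence [0.69214359 0.17571825 0.046     ]
```

```bash
python3 -m inch '[1,0,0,0.03,0, 1,0,0,0.07,0, 1,0,0,0.1,0, 1,0,0,0.115,0, 1,0,0,0.122,0, 1,0,0,0.125,0, 1,0.01,0,0.127,0, 1,0.02,0,0.127,0, 1,0.03,0,0.127,0, 1,0.035,0,0.127,0]'
```

```text
t: 15.3
ee_pos: [0.6469, 0.108, 0.0614]
tool_rot: [0.699, 0.715, 0.0, 0.0]
wrist_force: [-0.0, -0.6, 0.4]
width: 0.0169
finger_force: 59.3
```

```bash
python3 -m inch '[1,0.004,0,0,0, 1,0.008,0,0,0, 1,0.012,0,0,0, 1,0.016,0,0,0, 1,0.02,0,0,0, 1,0.022,0,0,0, 1,0.024,0,0,0, 1,0.024,0,0,0, 1,0.024,0,0,0, 1,0.024,0,0,0]'
```

```text
t: 16.55
ee_pos: [0.6469, 0.1126, 0.0613]
tool_rot: [0.699, 0.715, -0.0, 0.001]
wrist_force: [0.1, -6.7, 2.4]
width: 0.0166
finger_force: 59.9
```

```bash
python3 -m inch '[1,-0.003,0.006,0,0, 1,-0.003,0.012,0,0, 1,-0.003,0.018,0,0, 1,-0.003,0.024,0,0, 1,-0.003,0.03,0,0, 1,-0.003,0.036,0,0, 1,-0.003,0.04,0.004,0, 1,-0.003,0.045,0.008,0, 1,-0.003,0.045,0.008,0, 1,-0.003,0.045,0.008,0]'
```

```text
t: 17.8
ee_pos: [0.6566, 0.1128, 0.0613]
tool_rot: [0.699, 0.715, -0.001, -0.001]
wrist_force: [-17.0, -6.5, 23.4]
width: 0.0169
finger_force: 62.7
```

```bash
python3 -m inch '[1,0,0,0,0, 1,0,0,0,0, 1,0,0,0,0, 1,0,0,0,0, 1,0,0,0,0, 1,0,0,0,0, 1,0,0,0,0, 1,0,0,0,0, 1,0,0,0,0, 1,0,0,0,0]'; python3 -c "
from h import *
c=cam('wrist'); cv2.imwrite('pics/w4.png',c['frame'])"
```

```text
t: 19.05
ee_pos: [0.6565, 0.1128, 0.0613]
tool_rot: [0.699, 0.715, -0.001, -0.001]
wrist_force: [-18.0, -4.7, 23.0]
width: 0.0167
finger_force: 62.7
```

View pics/w4.png

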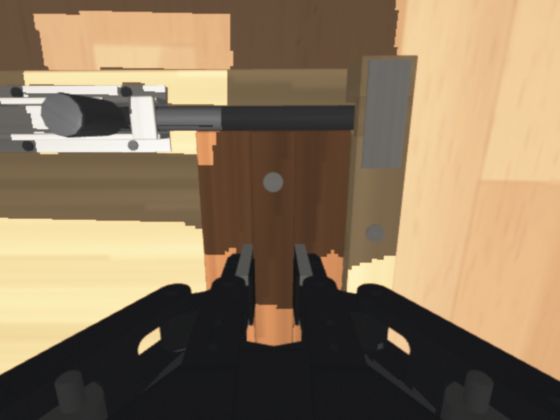

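The offcut's left end meets the rod at row ≈130. Its long edge lies along the fence at column ≈350, the bolt is home, and the forces are steady (about 18 N to the fence, 23 N down). I hand it in.

```bash
python3 -c "
from cell import env
print(env.sign_off())"
```

```text
the job is handed in; nothing more can be done
None
```

The job is handed in, with no verdict returned: the bolt is home, the offcut sits flush against the fence and rod, and the fingers were still pressing it with about 18 N into the fence and 23 N down at the last reading before hand-in (19 s).

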